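# Lock the adjuster barrel at its set position

### The job

Set the adjuster and lock it: turn the barrel by its grip bar until the notch in its flange faces the holding bolt, push the bolt fully home into the notch so that the barrel cannot turn, and then tighten the knurled lock ring clockwise by its pegs until it stops. Do not tighten the ring before the bolt is home, leave the bolt in the notch at the end, and do not disturb the other things on the bench.

Things in the scene. Friction and masses are not known exactly. Their poses are not given: they have to be found in the camera images.
- fixture: Fixed dark steel fixture: base plate 115 x 115 x 10 mm, tail 52 mm wide to 155 mm along -x; origin on the bench under the upright axis of barrel and ring, z up. Grey round housing 92 mm wide, to z = 38 mm. Bolt guide block on the tail: x = -83 to -109 mm, 36 mm wide, 80 mm high. Grip bar top 90 mm, bolt post 105 mm. Fixed crates near: left 120 mm high, right front 165 mm high.
- barrel (a joint): Turn of the steel barrel about the fixture's z axis, rad, positive counter-clockwise from above; 0 = notch faces the bolt; starts at 0.3 to 1.1, stops at -1.5 and 1.5, moves against a light friction of 0.12 N m and stays where left. The barrel's flange is a disc 68 mm across at z = 58 to 68 mm with one notch 14 mm wide and 15 mm deep. With the bolt out, turning the lock ring only drags the barrel round with it.
- grip_bar (a point): Middle of the top of the barrel's grip bar, on the fixture's axis 90 mm above the bench. The bar is 48 mm long (x = -16 to +32 mm), 12 mm thick, 22 mm high, with upright sides, and stands on the flange. Site axes turn with the barrel: x lies along the bar and the notch is beyond its shorter, -x end (so at joint 0 the bar lines up with the bolt).
- notch (a point): Mouth of the notch in the flange rim, 34 mm from the axis, 63 mm above the bench; turns with the barrel.
- holding_bolt (a joint): Slide of the holding bolt along the fixture's +x (towards the axis), m; 0 = drawn back, 0.024 = home (its stop); starts at 0 to 0.006. Stiff: about 5 N plus 15 N per m/s. The bolt is a flat bar 12 mm wide, 10 mm high at z = 58 to 68 mm with a round nose (radius 6 mm) that finds the notch if the barrel is within about 0.12 rad of 0; otherwise the rim stops it.
- bolt_post (a point): Top of the bolt's upright round post (14 mm diameter, 37 mm tall above the bar, top 105 mm above the bench), at the bolt's outer end, 142 mm from the axis when drawn back, 118 mm when home. Push it towards the axis. Site x axis: the push direction.
- lock_ring (a joint): Turn of the knurled lock ring relative to the barrel, rad, growing as it tightens (clockwise from above); 1.0 = tight, hard stop; starts at 0 to 0.25; friction 0.35 N m, stays where left. The ring is an aluminium disc 73 mm across at z = 40 to 54 mm, between housing and flange, with three radial pegs.
- peg_a (a point): Point on one of the ring's three pegs, 62 mm from the axis, 47 mm above the bench. Each peg is a round bar 10 mm in diameter, level and radial, reaching to 78 mm from the axis; the pegs are 120 degrees apart and pass under the bolt. With barrel and ring at 0 this peg is at 2.25 rad counter-clockwise from the fixture's +x axis, so pushed to tight it ends at 1.25 rad.
- peg_b (a point): The same on the next peg, 120 degrees counter-clockwise of peg_a.
- peg_c (a point): The same on the third peg, 240 degrees counter-clockwise of peg_a.
- ring_gauge: Steel ring 65 mm across, 14 mm high, bystander; origin under its centre.
- screwdriver: Screwdriver with a red handle, 206 mm long, lying, bystander.
- plug_gauge: Dumb-bell shaped steel plug gauge, 113 mm long, lying, bystander.
- nylon_anvil: Stepped round block of white nylon, 67 mm across, 47 mm high, bystander.

How it is judged:
By the outcome, as a careful person would: the job done as asked, in the order asked, and still so for the second after the job is handed in, with the robot touching nothing.
It also fails if it takes over 64 s, if anything falls off the work surface, if the arm or the gripper's body presses on something with over 40 N, if the wrist force passes 120 N, or if a joint passes its speed limit or range.

### The arm

A 6-joint arm with a two-finger parallel gripper is mounted at the origin on a cart in front of the work surface, level with it; the furniture and walls round the work are solid. World frame = base frame: x ahead of the robot, y to its left, z up, the work surface at z = 0. Lengths are in m, angles in degrees, forces in N, time in s.
With the tool pointing down it reaches from about 0.3 to 0.875 m from the base axis. Payload 4.2 kg.
Tool frame: the origin (TCP) lies between the finger pads; the fingertips stand 19 mm ahead of it and the grasp point (between the pads) is the TCP; x points along the fingers, y is the direction in which the jaws open and shut, and the axes are right-handed (so a half turn about x gives the same grasp; the last joint's range is limited). The gripper opens to 85 mm and grips with 20 to 120 N. Pads are 22 mm wide; open, the fingers measure 114 mm over their backs; the gripper's body (76 mm by 85 mm) begins 54 mm behind the grasp point. The pads swing forward as they close: fully open they stand 13 mm farther back than shut.
Start: joints at [-77.578, 18.312, 89.639, -0, 72.044, -1.146], TCP at [0.135, -0.559, 0.25] pointing down, gripper open.
Joint ranges: [-177.97, 177.97], [-48.28, 115.42], [12.27, 149.76], [-77.06, 257.06], [2.81, 150.46], [-146.56, 146.56]. Speed limits (degrees/s): [147.25, 147.25, 180, 180, 180, 180].

### API

Orientations are given as a 3x3 rotation matrix whose columns are the frame's x, y, z axes.
In Python, from bench import bot gives the robot as it stands. The module is installed in compiled form; this text tells all that it offers.
- The arm moves only by the shell command python3 -m crank 'ROWS' [OPENING]. ROWS is text: rows parted by semicolons, each of 4 numbers parted by spaces: the shift along the world's x, y, z in m, then the turn about the world's z in rad. In form: dx dy dz twist; .... A call has exactly 5 rows; each row is the pose to reach, as a shift and turn from the pose commanded when the call began; what a row does not reach only later rows make up. A row lasts 1/10 s, in which the tool goes at most 50 mm and 8.59 degrees, less where a joint would pass 70% of its speed; a pose out of reach is approached as far as the arm can. A call with a gripper value outside its range is refused whole. OPENING is the closure, from 0 (fully open) to 1 (shut), set as the call begins (- or left out, the last holds). The fingers move at their own pace and stop on an object; the grip force is fixed at half the most. Time passes only in rows, so rows that repeat a pose let the fingers close, or fill a call up. It gives the time, the measured TCP pose, the force and the opening at its end, in the units of the state.
- bot.sense(): the state, without advancing time (a new reading comes with each control period).
- bot.snapshot(name): name is "scene" or "top" or "wrist"; returns a dict with "image" (400x640x3 uint8, red, green, blue), "camera_matrix" (3x3 intrinsics, pixels), "T" (4x4, takes a point from camera to world coordinates); the wrist camera has in their place "mount" (4x4, takes a point from camera to tool coordinates, whose origin is the TCP and whose axes are the tool frame's). Camera axes: x right, y down, z forward; pixel columns grow to the right and rows downward; lengths in m; the calibration is good to about 2 mm. A picture is of the moment at which its call begins: read the wrist's pose just before it. There is no depth.
- bot.finish_job(): hands the job in, once; it reports no verdict.
The state is a dict: "time": time; "qpos": joint angles; "qd": joint speeds; "joint_efforts": joint torques, N m; "ee_pos": TCP position; "tcp_rot": TCP orientation; "ft_force": force on the tool from outside, world axes, zero at the start; "ft_torque": the same for the moment, N m; "grip_width": opening from 0.0 (shut) to 1.0 (fully open).
Only numpy, scipy, OpenCV 4.12 (cv2) and the standard library are available. Lean on these libraries where they do the work, as an engineer would, in place of code of your own. Each camera call takes 0.05 s, during which the arm holds its last target. There are 200 camera calls.

## Working session

There is one attempt and no reset: what is moved stays moved. The work goes in short steps, Python scripts to look and compute and a shell command to move; the robot and the scene stay as the last step left them, time stands still between calls to the robot, and variables do not carry over. Pictures are saved under pics/ and viewed, about 8 in all and at most 12, crops included, and the job is handed in when it is done.

```bash
mkdir -p pics; python3 - <<'E'
from bench import bot
import cv2,pickle,numpy as np
s=bot.sense();print(s['time'],s['ee_pos'],np.round(s['tcp_rot'],3).tolist(),s['ft_force'],s['grip_width'])
d={}
for n in("scene","top","wrist"):
    r=bot.snapshot(n);d[n]=r;cv2.imwrite(f"pics/{n}0.png",r["image"][:,:,::-1])
    print(n,np.round(r["camera_matrix"],1).tolist(),np.round(r.get("T",r.get("mount")),4).tolist())
pickle.dump(d,open("d0.pkl","wb"))
E
```

```text
0.0 [ 0.13477993 -0.55852418  0.24947355] [[-0.0, 0.235, -0.972], [0.002, -0.972, -0.235], [-1.0, -0.002, -0.0]] [0.49118364 0.51855626 0.07564678] 0.9970507549733547
scene [[425.6, 0.0, 322.5], [0.0, 425.6, 199.1], [0.0, 0.0, 1.0]] [[-0.9801, -0.1118, 0.1643, 0.3894], [-0.1985, 0.5124, -0.8355, 0.5273], [0.0092, -0.8514, -0.5244, 0.6022], [0.0, 0.0, 0.0, 1.0]]
top [[386.6, 0.0, 319.2], [0.0, 386.6, 195.4], [0.0, 0.0, 1.0]] [[-0.0262, -0.9946, 0.1009, 0.4508], [-0.9995, 0.0275, 0.0122, -0.3044], [-0.0149, -0.1005, -0.9948, 0.9332], [0.0, 0.0, 0.0, 1.0]]
wrist [[281.7, 0.0, 320.4], [0.0, 281.7, 194.4], [0.0, 0.0, 1.0]] [[-0.0004, -0.2758, 0.9612, -0.1246], [1.0, -0.0001, 0.0004, -0.0004], [-0.0, 0.9612, 0.2758, -0.0696], [0.0, 0.0, 0.0, 1.0]]
```

View pics/top0.png

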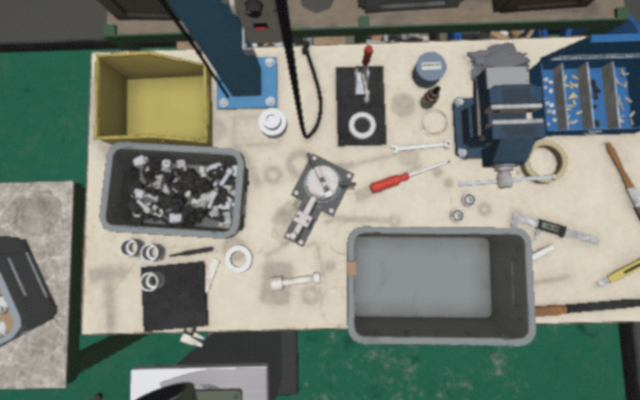

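View pics/scene0.png

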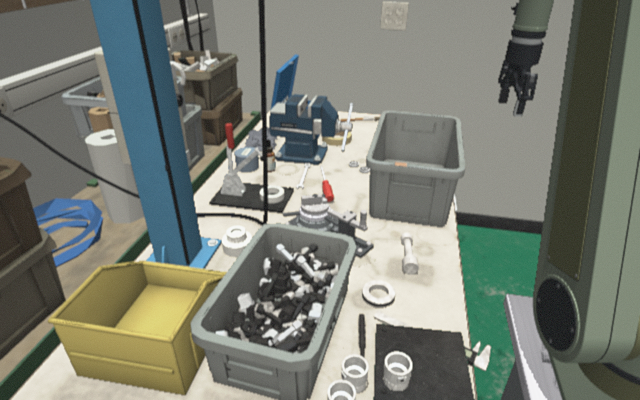

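The top view shows the fixture's axis near (322,181) and the bolt near (297,232), between the left bin and the right-front crate. In the scene view the fixture is near (315,215), partly behind the left bin. I'll enlarge both.

```bash
python3 - <<'E'
import cv2,pickle,numpy as np
d=pickle.load(open("d0.pkl","rb"))
a=d["top"]["image"][140:255,270:370,::-1];b=d["scene"]["image"][185:265,280:380,::-1]
A=cv2.resize(a,None,fx=5,fy=5,interpolation=cv2.INTER_CUBIC)[:575];B=cv2.resize(b,(300,240),interpolation=cv2.INTER_CUBIC)
o=np.zeros((575,800,3),np.uint8);o[:,:500]=A;o[:240,500:]=B
cv2.imwrite("pics/z0.png",o)
for n,u,v,z in[("top",322,181,.09),("top",297,232,.1)]:
    c=d[n];r=c["T"][:3,:3]@np.linalg.inv(c["camera_matrix"])@[u,v,1];t=c["T"][:3,3];print(t+r*(z-t[2])/r[2])
E
```

```text
[ 0.56789523 -0.30109619  0.09      ]
[ 0.45757571 -0.24450172  0.1       ]
```

View pics/z0.png

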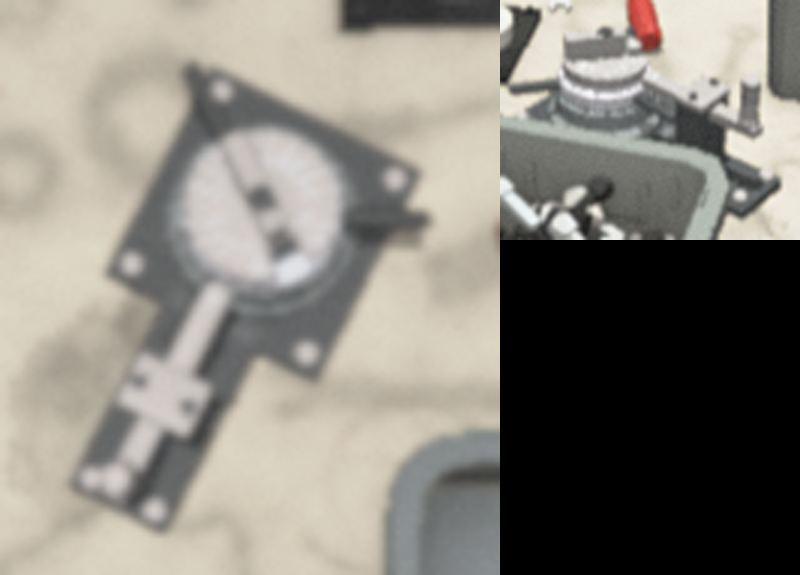

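The crop gives the following:
- Post top at crop (118,480) in the top view and (748,78) in the scene view.
- Plate corners at about (205,62), (415,165), (318,378) and (110,272).
- Bar dots at (262,197) and (285,243), with the bright notch at (293,268). The barrel is therefore about 0.95 rad.
- Two pegs visible, with tips at (190,72) and (428,218). The third is under the bolt.

Next I'll convert these to world positions and also locate the hanging cord and the crate corner.

```bash
cat > h.py <<'E'
import numpy as np,pickle,cv2
def ray(K,T,p):
    r=T[:3,:3]@np.linalg.inv(K)@[p[0],p[1],1];return T[:3,3],r/np.linalg.norm(r)
def atz(K,T,p,z):
    o,r=ray(K,T,p);return o+r*(z-o[2])/r[2]
def tri(*v):  # (K,T,p)...
    A=np.zeros((3,3));b=np.zeros(3);R=[ray(*x) for x in v]
    for o,r in R:
        P=np.eye(3)-np.outer(r,r);A+=P;b+=P@o
    X=np.linalg.solve(A,b);return X,[np.linalg.norm((np.eye(3)-np.outer(r,r))@(X-o)) for o,r in R]
def proj(K,T,X):
    c=K@(np.linalg.inv(T)@np.append(X,1))[:3];return c[:2]/c[2]
E
python3 - <<'E'
from h import *
d=pickle.load(open("d0.pkl","rb"));t=(d["top"]["camera_matrix"],d["top"]["T"]);s=(d["scene"]["camera_matrix"],d["scene"]["T"])
c=lambda u,v:(u/5+270,v/5+140)
e=lambda u,v:((u-500)/3+280,v/3+185)
np.set_printoptions(precision=4,suppress=True)
print("post",tri((*t,c(118,480)),(*s,e(748,78))))
C=[atz(*t,c(*p),.01) for p in[(205,62),(415,165),(318,378),(110,272)]]
print("corners",C,"ctr",np.mean(C,0))
print("sides",[np.linalg.norm(C[i]-C[i-1]) for i in range(4)])
v=C[1]-C[2];w=C[0]-C[3];print("yaw",np.degrees([np.arctan2(v[1],v[0]),np.arctan2(w[1],w[0])]))
for p in[(262,197),(285,243)]:print("bar",atz(*t,c(*p),.09))
for p in[(190,72),(428,218)]:print("peg",atz(*t,c(*p),.047))
print("cord",tri((*t,(311,137)),(*s,(265,222))), tri((*t,(283,0)),(*s,(262,50))))
o,r=ray(*t,(283,2));
for z in(.0,.2,.4,.6):
  print(z,atz(*t,(311,137),z),"scene",proj(*s,atz(*t,(311,137),z)), proj(*s,atz(*t,(283,2),z)), atz(*t,(283,2),z))
print("crate",atz(*t,(348,230),.165),"bin",atz(*t,(244,150),.12),atz(*t,(244,230),.12))
E
```

```text
post (array([ 0.4505, -0.2372,  0.104 ]), [np.float64(0.001320367984635701), np.float64(0.0013203679846357512)])
corners [array([ 0.6498, -0.276 ,  0.01  ]), array([ 0.5963, -0.376 ,  0.01  ]), array([ 0.495 , -0.3262,  0.01  ]), array([ 0.5486, -0.2278,  0.01  ])] ctr [ 0.5724 -0.3015  0.01  ]
sides [np.float64(0.11208729387406108), np.float64(0.11342883294840378), np.float64(0.11295784549771572), np.float64(0.11202425400543847)]
yaw [-26.1632 -25.4276]
bar [ 0.5714 -0.3021  0.09  ]
bar [ 0.5508 -0.3116  0.09  ]
peg [ 0.6373 -0.27    0.047 ]
peg [ 0.5656 -0.3783  0.047 ]
cord (array([ 0.6878, -0.2769,  0.0137]), [np.float64(0.0007936187603262742), np.float64(0.0007936187603263535)]) (array([ 0.7082, -0.2672,  0.4438]), [np.float64(0.04874081033738812), np.float64(0.048740810337388044)])
0.0 [ 0.6905 -0.2766  0.    ] scene [264.5616 226.6462] [117.8132 223.5268] [ 1.0452 -0.2134  0.    ]
0.2 [ 0.6391 -0.2826  0.2   ] scene [282.2762 153.0316] [153.3645 150.6331] [ 0.9178 -0.2329  0.2   ]
0.4 [ 0.5878 -0.2885  0.4   ] scene [304.6699  59.973 ] [198.3718  58.3509] [ 0.7904 -0.2524  0.4   ]
0.6 [ 0.5364 -0.2945  0.6   ] scene [333.8785 -61.4058] [257.1867 -62.242 ] [ 0.663  -0.2719  0.6   ]
crate [ 0.4583 -0.3501  0.165 ] bin [ 0.6355 -0.1357  0.12  ] [ 0.4645 -0.1346  0.12  ]
```

Post height comes out at 0.104 m (105 expected) and the plate sides at about 113 mm (115 expected), so the measurements hold up. The axis is at about (0.572,-0.302), with yaw about -27°. A cord hangs at about (0.688,-0.277), so I'll stay clear of it. Now moving above the fixture for close views.

```bash
python3 -m crank '0.04 0.024 0 0;0.08 0.048 0 0;0.12 0.072 0 0;0.16 0.096 0 0;0.20 0.12 0 0' 0.5; python3 -m crank '0.04 0.024 0 0;0.08 0.048 0 0;0.12 0.072 0 0.1;0.16 0.096 0 0.2;0.20 0.114 0 0.21'
```

```text
time: 0.65
ee_pos: [0.3362, -0.4377, 0.2501]
tcp_rot: [[-0.0, 0.234, -0.972], [0.0, -0.972, -0.234], [-1.0, -0.0, 0.0]]
ft_force: [-0.0, -0.9, 0.5]
grip_width: 0.497
time: 1.15
ee_pos: [0.5362, -0.3232, 0.2502]
tcp_rot: [[-0.001, 0.435, -0.901], [0.0, -0.901, -0.435], [-1.0, -0.001, 0.0]]
ft_force: [0.2, -0.2, 0.0]
grip_width: 0.505
```

```bash
cat > snap.py <<'E'
import sys
from bench import bot
from h import *
n=sys.argv[1];s=bot.sense();r=bot.snapshot("wrist");M=np.eye(4);M[:3,:3]=s["tcp_rot"];M[:3,3]=s["ee_pos"]
T=M@r["mount"];pickle.dump((r["camera_matrix"],T,r["image"]),open(n+".pkl","wb"));cv2.imwrite(f"pics/{n}.png",r["image"][:,:,::-1]);print(s["ee_pos"],s["time"])
E
python3 snap.py w1; python3 -m crank '0.02 0.01 0 0;0.036 0.021 0 0;0.036 0.051 0 0;0.036 0.051 0 0;0.036 0.051 0 0'; python3 snap.py w2
python3 - <<'E'
from h import *
ims=[]
for n in("w1","w2"):
    K,T,i=pickle.load(open(n+".pkl","rb"));p=proj(K,T,[.54,-.285,.06]);print(n,p,proj(K,T,[.572,-.302,.09]),proj(K,T,[.4505,-.2372,.105]));
E
```

```text
[ 0.53624962 -0.32315922  0.25015822] 1.15
time: 1.7
ee_pos: [0.5708, -0.2737, 0.2504]
tcp_rot: [[-0.0, 0.433, -0.901], [-0.001, -0.901, -0.433], [-1.0, 0.0, 0.0]]
ft_force: [-1.1, -0.3, 0.3]
grip_width: 0.502
[ 0.57081142 -0.27374242  0.25035263] 1.7
w1 [291.62340069 159.59584166] [317.30573421 142.97476258] [209.2262678  224.44034429]
w2 [317.90371218 204.11411063] [345.38346472 193.49164297] [241.93379291 269.89561106]
```

View pics/w1.png

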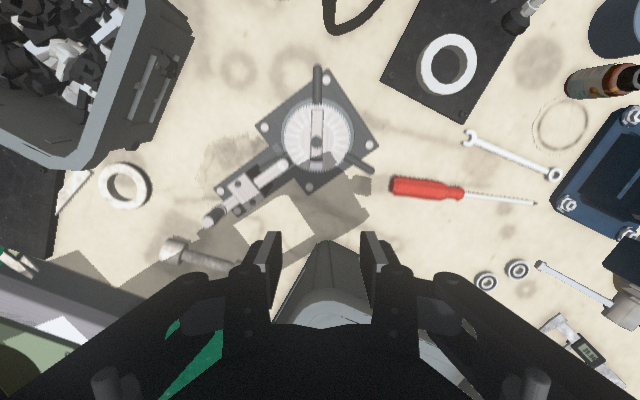

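View pics/w2.png

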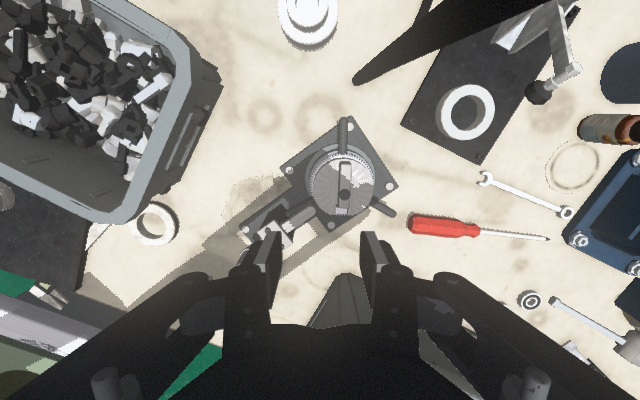

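w1 shows the bar upright in the image, from (317,108) to (317,160), with a hole at (317,142). So the jaws are already square to the bar. Pegs show at (317,75) and (365,168), and the post at (205,222). In w2 the cord is close to the camera, but 50 mm or more clear. I'll enlarge both views to read the points accurately.

```bash
python3 - <<'E'
from h import *
o=np.zeros((600,800,3),np.uint8)
for k,(n,x,y,w,h) in enumerate([("w1",190,60,200,150),("w2",285,110,120,130)]):
    K,T,i=pickle.load(open(n+".pkl","rb"));
    if k==0: a=cv2.resize(i[60:190,255:385],None,fx=3.5,fy=3.5,interpolation=cv2.INTER_CUBIC);o[:455,:455]=a[:,:,::-1]; b=cv2.resize(i[170:240,190:290],None,fx=2,fy=2,interpolation=cv2.INTER_CUBIC);o[455:595,:200]=b[:,:,::-1]
    else: a=cv2.resize(i[110:240,290:388],None,fx=3.5,fy=3.5,interpolation=cv2.INTER_CUBIC);o[:455,457:800]=a[:,:,::-1]
cv2.imwrite("pics/z1.png",o)
E
```

```text
(no output)
```

View pics/z1.png

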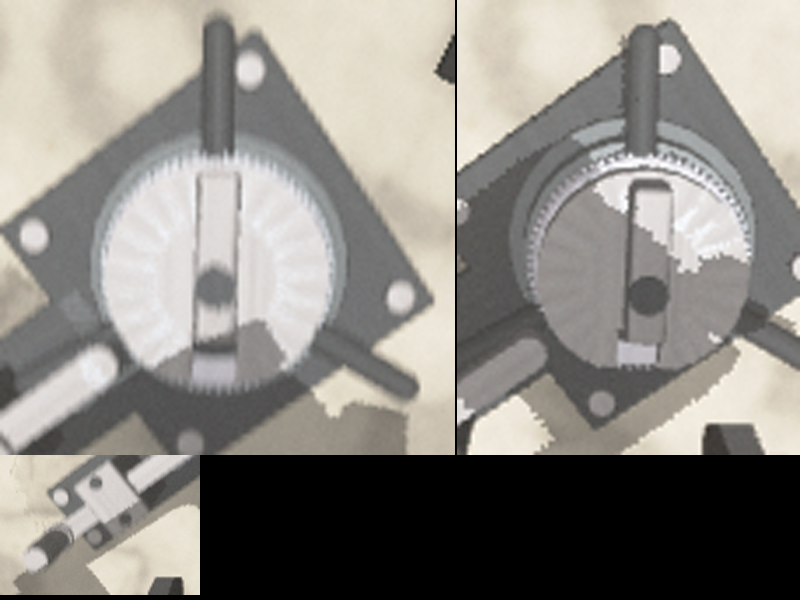

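Both holes (z1 (215,287) and (648,295)) fall within 1 px of the predicted axis. The notch is below the bar's short end, and the third peg is under the bolt.

```bash
python3 - <<'E'
from h import *
np.set_printoptions(precision=4,suppress=True)
K,T1,_=pickle.load(open("w1.pkl","rb"));K,T2,_=pickle.load(open("w2.pkl","rb"))
a=lambda u,v:(255+u/3.5,60+v/3.5);b=lambda u,v:(290+(u-457)/3.5,110+v/3.5)
ax,e=tri((K,T1,a(215,287)),(K,T2,b(648,295)));print("hole",ax,e)
f,e=tri((K,T1,a(219,178)),(K,T2,b(652,184)));print("farend",f,e,np.linalg.norm(f-ax))
d=f-ax;print("bar ang",np.degrees(np.arctan2(d[1],d[0])))
p=atz(K,T1,(208,223.5),.105);d=ax-p;print("post",p,np.hypot(*d[:2]),"yaw",np.degrees(np.arctan2(d[1],d[0])))
n=atz(K,T1,a(60,395),.068);d=ax-n;print("bolt mid yaw",np.degrees(np.arctan2(d[1],d[0])))
C=[atz(K,T1,a(*q),.01) for q in[(249,70),(400,297),(190,443),(34,236)]];m=np.mean(C,0);print("screw ctr",m,[np.degrees(np.arctan2(*(C[i]-C[j])[:2][::-1])) for i,j in((0,3),(1,2))])
for q in[(218,25),(413,388)]:
  x=atz(K,T1,a(*q),.047);d=x-ax;print("peg",np.hypot(*d[:2]),np.degrees(np.arctan2(d[1],d[0])))
E
```

```text
hole [ 0.5728 -0.3003  0.0974] [np.float64(0.0004185822481453111), np.float64(0.000418582248145568)]
farend [ 0.6    -0.2889  0.0797] [np.float64(0.0001636391456844666), np.float64(0.00016363914568459434)] 0.03443145318415333
bar ang 22.785812293558823
post [ 0.4509 -0.2357  0.105 ] 0.13796878854622863 yaw -27.92757656716584
bolt mid yaw -27.776471863351787
screw ctr [ 0.5722 -0.301   0.01  ] [np.float64(-28.404775738881956), np.float64(-28.79048761341906)]
peg 0.07455637131464068 25.075234749012353
peg 0.0766639990505776 -94.25241288837104
```

Fixture yaw is -28.2°, the axis is at (0.572,-0.301), and the bar is at about 25° (barrel about 0.92, ring about 0.14). Descending over the bar and gripping it.

```bash
python3 -m crank '0.001 -0.027 0 0;0.001 -0.027 -0.03 0;0.001 -0.027 -0.06 0;0.001 -0.027 -0.09 0;0.001 -0.027 -0.12 0'; python3 -m crank '0 0 -0.015 0;0 0 -0.03 0;0 0 -0.038 0;0 0 -0.038 0;0 0 -0.038 0'
```

```text
time: 2.25
ee_pos: [0.5714, -0.3023, 0.1293]
tcp_rot: [[0.0, 0.431, -0.903], [-0.001, -0.903, -0.431], [-1.0, 0.001, -0.0]]
ft_force: [0.4, -0.2, 0.1]
grip_width: 0.5
time: 2.75
ee_pos: [0.5721, -0.3017, 0.0929]
tcp_rot: [[0.001, 0.432, -0.902], [-0.001, -0.902, -0.432], [-1.0, 0.001, -0.001]]
ft_force: [-0.1, -0.4, 0.4]
grip_width: 0.5
```

```bash
python3 -m crank '0 0 0 0;0 0 0 0;0 0 0 0;0 0 0 0;0 0 0 0' 1
```

```text
time: 3.25
ee_pos: [0.5721, -0.3009, 0.0935]
tcp_rot: [[0.001, 0.432, -0.902], [-0.0, -0.902, -0.432], [-1.0, 0.001, -0.001]]
ft_force: [-1.8, 0.8, 6.9]
grip_width: 0.123
```

```bash
python3 -m crank '0 0 0.001 -0.05;0 0 0.001 -0.14;0 0 0.001 -0.23;0 0 0.001 -0.32;0 0 0.001 -0.41'; python3 -m crank '0 0 0 -0.10;0 0 0 -0.20;0 0 0 -0.30;0 0 0 -0.40;0 0 0 -0.46';python3 -m crank '0 0 0 -0.05;0 0 0 -0.071;0 0 0 -0.071;0 0 0 -0.071;0 0 0 -0.071'
```

```text
time: 3.75
ee_pos: [0.5722, -0.3011, 0.0935]
tcp_rot: [[0.001, 0.034, -0.999], [-0.001, -0.999, -0.034], [-1.0, 0.001, -0.001]]
ft_force: [0.3, -0.1, 0.3]
grip_width: 0.121
time: 4.25
ee_pos: [0.5721, -0.3013, 0.0935]
tcp_rot: [[0.001, -0.413, -0.911], [-0.001, -0.911, 0.413], [-1.0, 0.001, -0.001]]
ft_force: [0.2, -0.1, 1.2]
grip_width: 0.123
time: 4.75
ee_pos: [0.5721, -0.3013, 0.0935]
tcp_rot: [[0.001, -0.474, -0.881], [-0.001, -0.881, 0.474], [-1.0, 0.0, -0.001]]
ft_force: [-0.1, -1.8, 1.5]
grip_width: 0.124
```

The turn looks complete, with the tool's y axis at -118.3°. Releasing, rising, moving behind the post, then checking with a picture.

```bash
python3 -m crank '0 0 0 0;0 0 0 0;0 0 0.02 0;0 0 0.06 0;0 0 0.1 0' 0.5; python3 -m crank '0 0 0.04 0;-0.04 0.021 0.06 0;-0.08 0.042 0.06 0;-0.12 0.064 0.06 0;-0.15 0.08 0.06 0' 1; python3 snap.py w3; python3 - <<'E'
from h import *
K,T,i=pickle.load(open("w3.pkl","rb"));p=proj(K,T,[.51,-.27,.08]).astype(int);print(p,proj(K,T,[.572,-.301,.09]))
x,y=max(p[0]-95,0),max(p[1]-75,0);print(x,y);cv2.imwrite("pics/z3.png",cv2.resize(i[y:y+150,x:x+200],None,fx=4,fy=4,interpolation=cv2.INTER_CUBIC)[:,:,::-1])
E
```

```text
time: 5.25
ee_pos: [0.5713, -0.3003, 0.1935]
tcp_rot: [[-0.002, -0.474, -0.88], [0.002, -0.88, 0.474], [-1.0, -0.0, 0.003]]
ft_force: [0.4, -0.1, 1.2]
grip_width: 0.498
time: 5.75
ee_pos: [0.4194, -0.2193, 0.2533]
tcp_rot: [[-0.001, -0.474, -0.88], [0.001, -0.88, 0.474], [-1.0, -0.0, 0.001]]
ft_force: [1.0, 0.1, 1.0]
grip_width: -0.0
[ 0.41935531 -0.21926145  0.2533441 ] 5.75
[322  77] [319.9751782  -9.1251817]
227 2
```

View pics/z3.png

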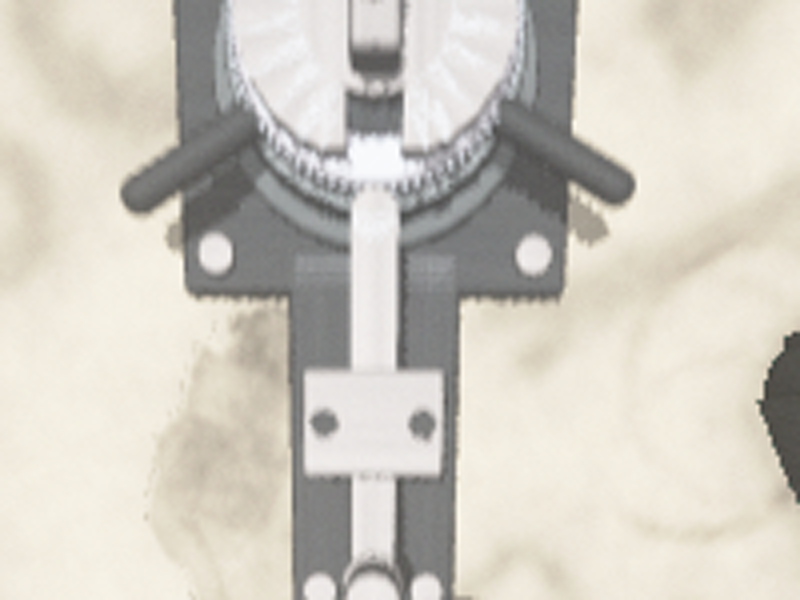

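The notch (crop (375,130)) is in line with the bolt (375,250). The post at (373,585) is centred ahead of the closed fingers. Descending behind the post.

```bash
python3 -m crank '0 0 -0.04 0;0 0 -0.08 0;0 0 -0.12 0;0 0 -0.15 0;0 0 -0.16 0'; python3 -m crank '0.0035 -0.0019 0 0;0.007 -0.0038 0 0;0.0105 -0.0056 0 0;0.014 -0.0075 0 0;0.0176 -0.0095 0 0'
```

```text
time: 6.3
ee_pos: [0.4202, -0.2198, 0.0906]
tcp_rot: [[-0.005, -0.474, -0.88], [0.003, -0.88, 0.474], [-1.0, -0.0, 0.006]]
ft_force: [-0.2, 0.3, 0.1]
grip_width: 0.001
time: 6.8
ee_pos: [0.4386, -0.2298, 0.0941]
tcp_rot: [[-0.002, -0.474, -0.88], [0.002, -0.88, 0.474], [-1.0, -0.0, 0.003]]
ft_force: [-4.7, 3.3, 3.0]
grip_width: -0.003
```

```bash
python3 -m crank '0.002 -0.001 0 0;0.0044 -0.0024 0 0;0.0066 -0.0035 0 0;0.0088 -0.0047 0 0;0.0088 -0.0047 0 0'
```

```text
time: 7.3
ee_pos: [0.4477, -0.2347, 0.0939]
tcp_rot: [[-0.001, -0.474, -0.88], [0.001, -0.88, 0.474], [-1.0, -0.0, 0.002]]
ft_force: [-4.0, 2.6, 3.4]
grip_width: -0.001
```

```bash
python3 -m crank '0.002 -0.001 0 0;0.0035 -0.0019 0 0;0.0044 -0.0024 0 0;0.0044 -0.0024 0 0;0.0044 -0.0024 0 0'
```

```text
time: 7.8
ee_pos: [0.4518, -0.2369, 0.0937]
tcp_rot: [[-0.002, -0.474, -0.88], [0.001, -0.88, 0.474], [-1.0, -0.0, 0.002]]
ft_force: [-4.4, 4.0, 4.1]
grip_width: -0.001
```

```bash
python3 -m crank '0.001 -0.0005 0 0;0.0018 -0.0010 0 0;0.0026 -0.0014 0 0;0.0026 -0.0014 0 0;0.0026 -0.0014 0 0'
```

```text
time: 8.3
ee_pos: [0.4519, -0.237, 0.0935]
tcp_rot: [[-0.007, -0.474, -0.88], [0.004, -0.88, 0.474], [-1.0, -0.0, 0.009]]
ft_force: [-9.9, 6.5, 8.1]
grip_width: 0.0
```

```bash
python3 -m crank '0.001 -0.0005 0 0;0.0018 -0.0010 0 0;0.0026 -0.0014 0 0;0.0026 -0.0014 0 0;0.0026 -0.0014 0 0'
```

```text
time: 8.8
ee_pos: [0.452, -0.237, 0.0931]
tcp_rot: [[-0.013, -0.474, -0.88], [0.007, -0.88, 0.474], [-1.0, -0.0, 0.015]]
ft_force: [-15.5, 9.0, 12.5]
grip_width: -0.003
```

The bolt hit a hard stop at r=0.136 m, which is exactly the predicted home position (118+7+11 mm). The force rose from 5 N to 18 N with no further motion. Backing off and looking.

```bash
python3 -m crank '-0.02 0.011 0 0;-0.035 0.018 0 0;-0.035 0.018 0.04 0;-0.035 0.018 0.08 0;-0.035 0.018 0.12 0'; python3 -m crank '0.03 -0.03 0.04 0;0.05 -0.06 0.04 0;0.08 -0.09 0.04 0;0.10 -0.12 0.04 0;0.114 -0.145 0.04 0'; python3 -c "
from bench import bot;import numpy as np;s=bot.sense();print(np.round(s['qpos'],1),s['ee_pos'])"; python3 snap.py w4; python3 - <<'E'
from h import *
K,T,i=pickle.load(open("w4.pkl","rb"));c=proj(K,T,[.572,-.301,.07]);p=proj(K,T,[.468,-.246,.105]);print(c,p)
x=int(max(min(c[0],p[0])-80,0));y=int(max(min(c[1],p[1])-60,0));print(x,y);cv2.imwrite("pics/z4.png",cv2.resize(i[y:y+150,x:x+200],None,fx=4,fy=4,interpolation=cv2.INTER_CUBIC)[:,:,::-1])
E
```

```text
time: 9.3
ee_pos: [0.4235, -0.2228, 0.2154]
tcp_rot: [[0.002, -0.474, -0.88], [-0.002, -0.88, 0.474], [-1.0, 0.0, -0.003]]
ft_force: [0.4, -0.5, -0.6]
grip_width: 0.002
time: 9.8
ee_pos: [0.5389, -0.3695, 0.2538]
tcp_rot: [[0.003, -0.474, -0.88], [-0.002, -0.88, 0.474], [-1.0, 0.001, -0.004]]
ft_force: [0.6, -0.1, -0.8]
grip_width: -0.002
[-35.4  25.3  78.3  -0.   76.2  82.9] [ 0.53892995 -0.3695244   0.25377652]
[ 0.53892995 -0.3695244   0.25377652] 9.8
[252.63613048 181.71528399] [253.11425048 291.43252065]
172 121
```

View pics/z4.png

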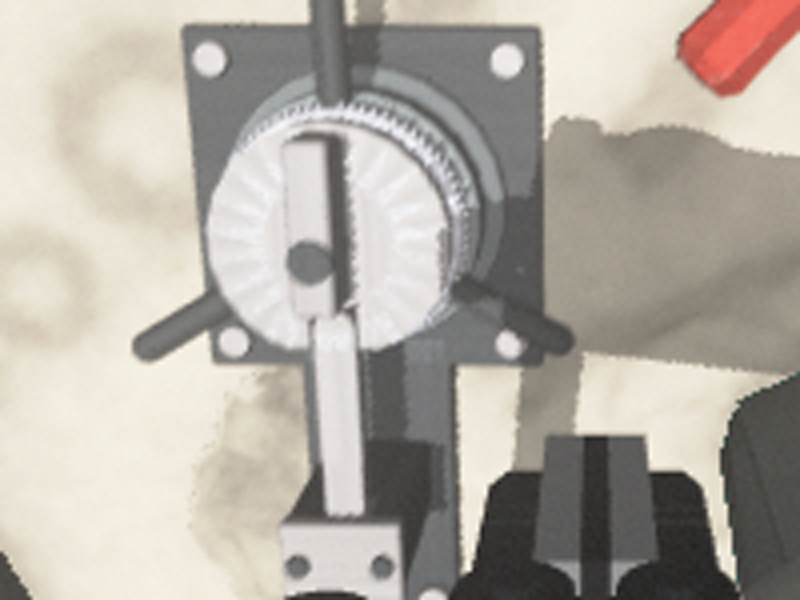

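The bolt nose (335,325) is inside the flange's notch. peg_b's tip is at (560,340) and the fingers are to its right. Descending beside peg_b on its counter-clockwise side.

```bash
python3 -m crank '0 0 -0.04 0;0 0 -0.08 0;0 0 -0.12 0;0 0 -0.16 0;0 0 -0.18 0'; python3 -m crank '0 0 -0.01 0;0 0 -0.018 0;0 0 -0.018 0;0 0 -0.018 0;0 0 -0.018 0';python3 - <<'E'
import numpy as np
u=np.array([.881,-.473]);v=np.array([.473,.881])
for a in range(260,202,-4):
    t=np.radians(a);print(a,np.round(np.array([.572,-.301])+.066*(np.cos(t)*u+np.sin(t)*v)-[.5345,-.3657],4))
E
```

```text
time: 10.35
ee_pos: [0.5359, -0.3666, 0.07]
tcp_rot: [[-0.003, -0.474, -0.88], [0.002, -0.88, 0.474], [-1.0, -0.0, 0.003]]
ft_force: [-1.0, 0.2, 0.2]
grip_width: 0.005
time: 10.85
ee_pos: [0.5377, -0.3679, 0.0568]
tcp_rot: [[0.002, -0.474, -0.88], [-0.002, -0.88, 0.474], [-1.0, 0.0, -0.003]]
ft_force: [0.6, 0.5, -0.2]
grip_width: 0.0
260 [-0.0033  0.0129]
256 [-0.0069  0.0158]
252 [-0.0102  0.019 ]
248 [-0.0132  0.0225]
244 [-0.016   0.0261]
240 [-0.0186  0.03  ]
236 [-0.0209  0.034 ]
232 [-0.0229  0.0381]
228 [-0.0246  0.0424]
224 [-0.026   0.0468]
220 [-0.0271  0.0512]
216 [-0.0279  0.0558]
212 [-0.0284  0.0604]
208 [-0.0285  0.065 ]
204 [-0.0283  0.0696]
```

```bash
python3 -m crank '-0.006 0.012 0 0;-0.010 0.018 0 0;-0.0134 0.021 0 0;-0.0164 0.0247 0 0;-0.0192 0.0283 0 0'
```

```text
time: 11.35
ee_pos: [0.5207, -0.3413, 0.0569]
tcp_rot: [[0.008, -0.475, -0.88], [-0.006, -0.88, 0.474], [-1.0, 0.001, -0.01]]
ft_force: [6.0, -4.0, -1.5]
grip_width: -0.001
```

```bash
python3 -m crank '-0.0026 0.0039 0 0;-0.0049 0.0079 0 0;-0.0069 0.012 0 0;-0.0086 0.0163 0 0;-0.0086 0.0163 0 0'
```

```text
time: 11.85
ee_pos: [0.5121, -0.3251, 0.0574]
tcp_rot: [[0.008, -0.474, -0.88], [-0.006, -0.88, 0.474], [-1.0, 0.002, -0.01]]
ft_force: [4.1, -3.8, 1.4]
grip_width: 0.002
```

```bash
python3 -m crank '-0.0014 0.0044 0 0;-0.0025 0.0088 0 0;-0.0030 0.011 0 0;-0.0033 0.0134 0 0;-0.0033 0.0134 0 0'; python3 -m crank '-0.0003 0.0015 0 0;-0.0003 0.003 0 0;-0.0005 0.0046 0 0;-0.0005 0.0046 0 0;-0.0005 0.0046 0 0'
```

```text
time: 12.35
ee_pos: [0.5089, -0.3122, 0.0577]
tcp_rot: [[0.008, -0.474, -0.88], [-0.007, -0.881, 0.474], [-1.0, 0.002, -0.011]]
ft_force: [3.6, -5.0, 2.7]
grip_width: 0.002
time: 12.85
ee_pos: [0.5083, -0.3077, 0.0576]
tcp_rot: [[0.008, -0.474, -0.88], [-0.007, -0.88, 0.474], [-1.0, 0.002, -0.01]]
ft_force: [2.5, -6.0, 3.8]
grip_width: 0.0
```

```bash
python3 -m crank '0 0.001 0 0;0 0.002 0 0;0 0.003 0 0;0 0.004 0 0;0 0.004 0 0'
```

```text
time: 13.35
ee_pos: [0.5083, -0.3038, 0.0576]
tcp_rot: [[0.008, -0.474, -0.881], [-0.007, -0.881, 0.474], [-1.0, 0.002, -0.01]]
ft_force: [4.0, -6.0, 3.3]
grip_width: 0.003
```

```bash
python3 -m crank '0 0.001 0 0;0 0.002 0 0;0 0.003 0 0;0 0.003 0 0;0 0.003 0 0'
```

```text
time: 13.85
ee_pos: [0.5082, -0.3008, 0.0576]
tcp_rot: [[0.008, -0.474, -0.88], [-0.007, -0.881, 0.474], [-1.0, 0.002, -0.01]]
ft_force: [2.0, -6.0, 2.5]
grip_width: 0.002
```

```bash
python3 -m crank '0 0.001 0 0;0 0.002 0 0;0 0.003 0 0;0 0.003 0 0;0 0.003 0 0'
```

```text
time: 14.35
ee_pos: [0.508, -0.2978, 0.0576]
tcp_rot: [[0.007, -0.474, -0.881], [-0.007, -0.881, 0.474], [-1.0, 0.002, -0.01]]
ft_force: [1.6, -5.9, 2.7]
grip_width: -0.0
```

```bash
python3 -m crank '0.0005 0.001 0 0;0.001 0.002 0 0;0.001 0.002 0 0;0.001 0.002 0 0;0.001 0.002 0 0'
```

```text
time: 14.85
ee_pos: [0.5085, -0.2969, 0.0576]
tcp_rot: [[0.007, -0.473, -0.881], [-0.009, -0.881, 0.473], [-1.0, 0.004, -0.01]]
ft_force: [0.1, -10.2, 3.8]
grip_width: 0.001
```

```bash
python3 -m crank '0 0.001 0 0;0 0.002 0 0;0 0.003 0 0;0 0.003 0 0;0 0.003 0 0'
```

```text
time: 15.35
ee_pos: [0.5087, -0.296, 0.0577]
tcp_rot: [[0.008, -0.472, -0.881], [-0.012, -0.881, 0.472], [-1.0, 0.007, -0.012]]
ft_force: [-0.7, -17.6, 1.4]
grip_width: -0.002
```

```bash
python3 -m crank '0 0.001 0 0;0 0.002 0 0;0 0.002 0 0;0 0.002 0 0;0 0.002 0 0'
```

```text
time: 15.85
ee_pos: [0.5089, -0.2955, 0.0578]
tcp_rot: [[0.008, -0.472, -0.882], [-0.015, -0.882, 0.471], [-1.0, 0.009, -0.014]]
ft_force: [-1.7, -21.3, 1.2]
grip_width: 0.003
```

It's a hard stop: 5 mm of extra command gave about 1 mm of motion while the force went from 6 N to 21 N. Backing off, rising and checking.

```bash
python3 -m crank '0 -0.008 0 0;0.004 -0.018 0 0;0.006 -0.025 0.03 0;0.006 -0.025 0.07 0;0.006 -0.025 0.11 0'; python3 -m crank '0 -0.02 0.05 0;0.01 -0.04 0.08 0;0.02 -0.04 0.08 0;0.02 -0.04 0.08 0;0.02 -0.04 0.08 0'; python3 snap.py w5; python3 - <<'E'
from h import *
K,T,i=pickle.load(open("w5.pkl","rb"));c=proj(K,T,[.572,-.301,.07]);p=proj(K,T,[.468,-.246,.105]);print(c,p)
x=int(max(min(c[0],p[0])-80,0));y=int(max(min(c[1],p[1])-60,0));print(x,y);cv2.imwrite("pics/z5.png",cv2.resize(i[y:y+150,x:x+200],None,fx=4,fy=4,interpolation=cv2.INTER_CUBIC)[:,:,::-1])
E
```

```text
time: 16.35
ee_pos: [0.512, -0.3126, 0.166]
tcp_rot: [[-0.002, -0.474, -0.88], [0.002, -0.88, 0.474], [-1.0, -0.0, 0.002]]
ft_force: [0.4, -0.0, 0.3]
grip_width: -0.002
time: 16.85
ee_pos: [0.5315, -0.3517, 0.2434]
tcp_rot: [[-0.004, -0.474, -0.881], [0.003, -0.881, 0.474], [-1.0, -0.001, 0.004]]
ft_force: [0.1, 0.5, -0.8]
grip_width: 0.001
[ 0.53151657 -0.35169328  0.24337378] 16.85
[260.95176745 169.00579048] [261.58286488 283.66261484]
180 109
```

View pics/z5.png

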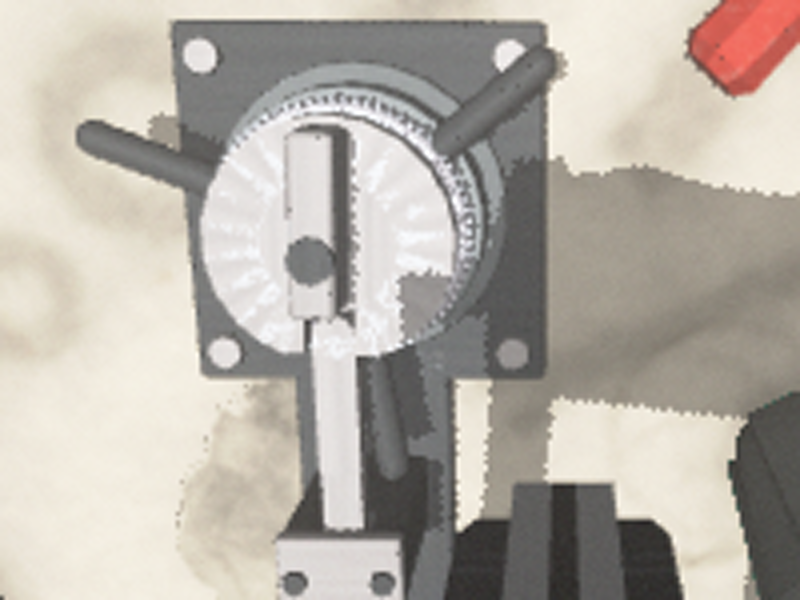

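```bash
python3 - <<'E'
from h import *
K,T,_=pickle.load(open("w5.pkl","rb"))
for q in[(90,136),(543,62),(396,467)]:
  x=atz(K,T,(180+q[0]/4,109+q[1]/4),.047)-[.572,-.301,.047];print(np.hypot(*x[:2]),(np.degrees(np.arctan2(x[1],x[0]))+28.2)%360, "expect 71.6 311.6 191.6")
E
```

```text
0.07345084245262128 69.85867270177435 expect 71.6 311.6 191.6
0.07414951171677982 307.70791296974545 expect 71.6 311.6 191.6
0.07619973103235463 189.75399588280342 expect 71.6 311.6 191.6
```

The pegs lie at the tight positions (2 to 4° past nominal, which is measuring error plus bolt play). The bolt is in the notch and the robot is clear.

```bash
python3 -c "
from bench import bot;print(bot.sense()['time'],bot.finish_job())"
```

```text
the job is handed in; nothing more can be done
16.9 None
```

I set and locked the adjuster and handed it in at 16.9 s of the 64 s allowed. I turned the barrel about -0.94 rad by its grip bar, pushed the bolt home, and only then tightened the lock ring by peg_b to its stop.

- **Bolt:** it stopped hard at the predicted home position (post 118 mm from the axis), and the push force rose from about 5 N to 20 N. The last picture still shows its nose in the notch.
- **Ring:** it stopped hard, with the push force rising from about 6 N to 21 N. The pegs measured 69.9°, 307.7° and 189.8°, against 71.6°, 311.6° and 191.6° for tight. That is 2 to 4° past nominal, which I put down to measuring error and play in the notch. I did not measure it more closely.
- **Other checks:** the highest wrist force I read was about 22 N. The gripper ended clear of everything. I steered clear of the hanging cord and the crates, and no reading suggested contact with a bystander. I took no final overview picture of the whole bench.

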